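Bin the burnt roll with the pedal-lift lid

TASK

One roll in the baking pan is burnt dark: lay it crosswise on the reject bin's sloping chute and let go, so that it rolls down and rests against the closed lid. Then press the bin's pedal right down until you feel it meet its stop, without forcing it, and keep it there for a moment once the roll has dropped in; then ease the pedal back up so that the lid comes down softly and is fully shut. Work the lid by the pedal only, never by touching it, and leave the good rolls and everything else where they are.

Things in the scene. Friction and masses are not known exactly. Their poses are not given: they have to be found in the camera images.
- dark_roll_center (a point): Centre of the burnt, nearly black-brown crusty bread roll: a rigid cylinder with rounded ends, 46 mm in diameter, 110 mm long, its long axis along its own y, about 90 g. It starts lying in one of the three grooves of the pan, its centre about 30 mm above the table, a golden roll in each other groove 74 mm away. It rolls freely across its axis.
- gold_roll_a_center (a point): Centre of a good golden roll, same size and lie as the burnt one. Must stay in the pan.
- gold_roll_b_center (a point): Centre of the other good golden roll, same size and lie. Must stay in the pan.
- pan: Dark steel baking pan fixed to the table, 230 mm (its x) by 176 mm (its y), 16 mm high at its low rim, with three shallow V grooves that run along its y, at x = -74, 0 and +74 mm. Origin at the centre of its underside.
- bin: Reject bin of bright steel, fixed to the table, 180 x 180 mm, 180 mm high, with a red lid hinged along the top of its +y wall. Origin at the centre of its underside, z up. A chute slopes down into it on its -y side, over that wall's 120 mm high top; a 55 mm skirt on the lid's -y edge shuts this mouth. The black pedal sticks out of its +y side, low down.
- chute_mid (a point): Point on the chute's floor mid-way between its side rails (148 mm apart, 28 mm high), 163 mm from the bin's centre along its -y, 141 mm above the table; axes as the bin's. The floor rises 15 degrees towards -y, from the bin's wall (y = -88 mm) to y = -218 mm. A roll laid here along the bin's x rolls down to the lid's skirt and waits there: centre at bin y = -120, z = 153 mm.
- pedal: The pedal: steel lever 26 mm wide, 116 mm long, level at rest. Origin on its hinge (along the bin's x), 95 mm from the bin's centre along its +y, 70 mm above the table; points along its own +y and swings down. Pressing on the pad takes 4 to 10 N, growing by less than 4 N over the stroke; at the stop the force climbs steeply; over 22 N is too much. Let go when down, it flies up and the lid slams.
- pedal_pad (a point): Centre of the top of the pedal's black ribbed pad, 70 mm (bin's x) by 50 mm (bin's y), 85 mm from the hinge along the lever; 80 mm above the table at rest. It goes down 22 to 46 mm until the pedal meets its stop.
- stop: Small steel foot below the pedal, 60 mm from its hinge, with a brass screw and black rubber knob that the pedal meets at the end of its stroke. Origin at the foot's underside, 6 mm above the table. How far the screw is turned out differs each time and is not measured: the end of the stroke must be felt.
- lid_hinge (a joint): Angle of the red lid, rad: 0 shut, growing as it rises; linked to the pedal (1.6 times the pedal's angle), about 0.42 to 0.8 with the pedal at its stop. The roll slips in from about 0.35 up. In coming down it should stay below 2.5 rad/s, that is some 75 mm/s at the pad.
- lid: The red lid itself, 188 x 186 mm, with its skirt; origin on its hinge line, 183 mm above the table, the panel reaching along its -y. Not to be touched by the robot.
Mind the look-alikes: they are no part of the job. Of the things that look like the part that bears dark_roll_center, the middle-sized one is meant.

How it is judged:
On the way, in this order (a step that is already met when the one before it is completed fails the run):
1. the burnt roll lies still on the chute, let go, with the lid shut (x of dark_roll_center in the frame of bin between -0.06 and 0.06 m and y of dark_roll_center in the frame of bin between -0.215 and -0.1 m and z of dark_roll_center in the frame of bin between 0.13 and 0.2 m and linear speed of dark_roll below 0.02 m/s and contact force between each of the arm, the fingers and dark_roll below 0.05 N and value of joint lid_hinge below 0.05 rad), for 0.2 s.
2. the pedal is held against its stop (at least 2 N) with the burnt roll in the bin (x of dark_roll_center in the frame of bin between -0.086 and 0.086 m and y of dark_roll_center in the frame of bin between -0.086 and 0.086 m and z of dark_roll_center in the frame of bin between 0.01 and 0.11 m and contact force between pedal and stop above 2 N), for 0.2 s.
At the end, for the whole second after the job is handed in: the burnt roll lies still inside the bin (its centre within the walls and less than 110 mm up), the lid is shut (under 0.03 rad), pedal up, the good rolls lie where they were (within 20 mm), and the robot touches nothing (x of dark_roll_center in the frame of bin between -0.086 and 0.086 m and y of dark_roll_center in the frame of bin between -0.086 and 0.086 m and z of dark_roll_center in the frame of bin between 0.01 and 0.11 m and value of joint lid_hinge below 0.03 rad and linear speed of dark_roll below 0.02 m/s and distance of each of gold_roll_a_center, gold_roll_b_center from where it was at the start of the episode below 0.02 m).
It fails at once if the pedal is forced: more than 22 N on it (contact force between any of the fingers, the arm and pedal above 22 N).
It fails at once if the lid slams: comes down faster than 2.5 rad/s (velocity of joint lid_hinge below -2.5 rad/s).
It fails at once if the robot touches the lid (over 1 N) (contact force between any of the fingers, the arm and lid above 1 N).
It fails at once if a good roll is moved more than 20 mm (distance of any of gold_roll_a_center, gold_roll_b_center from where it was at the start of the episode above 0.02 m).
It fails at once if a bystander is moved more than 30 mm (distance of any of tongs, mug, jam_jar, sugar_shaker, brush from where it was at the start of the episode above 0.03 m).
It also fails if it takes over 72 s, if anything falls off the work surface, if the arm or the gripper's body presses on something with over 40 N, if the wrist force passes 120 N, or if a joint passes its speed limit or range.

ROBOT

A 6-joint arm with a two-finger parallel gripper is mounted at the origin on the work surface. World frame = base frame: x ahead of the robot, y to its left, z up, the work surface at z = 0. Lengths are in m, angles in rad, forces in N, time in s.
With the tool pointing down it reaches from about 0.25 to 0.775 m from the base axis. Payload 4 kg.
Tool frame: the origin (TCP) lies on the centre line of the jaws, within the pads' length; the fingertips stand 11 mm ahead of it and the grasp point (between the pads) lies 8 mm behind it; z points along the fingers, y is the direction in which the jaws open and shut (so a half turn about z gives the same grasp; the last joint's range is limited). The gripper opens to 94 mm and grips with 3 to 60 N. Pads are 16 mm wide; open, the fingers measure 119 mm over their backs; the gripper's body (75 mm by 177 mm) begins 78 mm behind the grasp point.
Start: joints at [1.191, 0.087, 1.371, -0, 1.684, -0.103], TCP at [0.15, 0.529, 0.187] pointing down, gripper open.
Joint ranges: [-3.1, 3.1], [-0.76, 2.03], [0.27, 2.55], [-1.08, 4.22], [0.17, 2.65], [-2.57, 2.57]. Speed limits (rad/s): [2.79, 2.79, 3.14, 3.14, 3.14, 3.14].

INTERFACE

Orientations are given as a 3x3 rotation matrix whose columns are the frame's x, y, z axes.
In Python, from rig import ctrl gives the robot as it stands. The module is installed in compiled form; this text tells all that it offers.
- The arm moves only by the tool send_rows, never from a script. Its argument "plan" is text: rows parted by semicolons, each of 7 numbers parted by spaces: the shift along the tool's x, y, z as a fraction of full scale, then the turn, a rotation vector about the tool's x, y, z as a fraction of full scale, then the opening, from -1 (shut) to 1 (fully open), so that 0 is half open. In form: dx dy dz rx ry rz hand; .... A call has 1 to 12 rows; each row shifts and turns the commanded pose from where the row before left it, along the tool's axes as they then stand; what a row does not reach is not made up. Full scale, the value 1, is 30 mm for a shift and 0.1 rad for a turn. A row lasts 1/10 s, in which the tool goes at most 50 mm and 8.59 degrees, less where a joint would pass 70% of its speed; a pose out of reach is approached as far as the arm can. A call with a number of a shift or a turn outside -1 to 1 is refused whole. A call with a gripper value outside its range is refused whole. The fingers move at their own pace and stop on an object; the grip force is fixed at half the most. Time passes only in rows, so rows that do not move let the fingers close. It gives the time, the measured TCP pose, the force and the opening at its end, in the units of the state.
- ctrl.read_state(): the state, without advancing time (a new reading comes with each control period).
- ctrl.capture(name): name is "scene" or "top" or "wrist"; returns the picture (400x640x3 uint8, red, green, blue); there is no depth.
- ctrl.calibration(name): a dict with "camera_matrix" (3x3 intrinsics, pixels), "camera_from_world" (4x4, takes a point from world to camera coordinates). Camera axes: x right, y up, looking along -z (the intrinsics and any distortion apply to the point x, -y, -z); pixel columns grow to the right and rows downward; lengths in m; the calibration is good to about 2 mm. The wrist camera is an equidistant fisheye: a pixel r from the principal point sees the ray r / f radians off the axis. A picture is of the moment at which its call begins: read the wrist's pose just before it. calibration takes no time and is no camera call; for the wrist camera it gives the pose at the moment of the call.
- ctrl.sign_off(): hands the job in, once; it reports no verdict.
The state is a dict: "time": time; "joints": joint angles; "qvel": joint speeds; "tau": joint torques, N m; "position": TCP position; "tool_rot": TCP orientation; "force": force on the tool from outside, world axes, zero at the start; "wrist_torque": the same for the moment, N m; "grip_width": opening from 0.0 (shut) to 1.0 (fully open).
Only numpy, scipy, OpenCV 4.12 (cv2) and the standard library are available. Lean on these libraries where they do the work, as an engineer would, in place of code of your own. Each camera call takes 0.05 s, during which the arm holds its last target. There are 200 camera calls.

## Working session

There is one attempt and no reset: what is moved stays moved. The work goes in short steps, Python scripts to look and compute and a tool call to move; the robot and the scene stay as the last step left them, time stands still between calls to the robot, and variables do not carry over. Pictures are saved under pics/ and viewed, on a budget of 10 in all, crops included, one or two more only if the job needs it, and the job is handed in when it is done.

Besides the shell and the picture viewer there is one more tool, called after "Emit:" as name(argument=value, ...) on one line, values as JSON. send_rows: Moves the arm, as the interface text tells. Shift numbers are shares of 30 mm and turn numbers shares of 0.1 rad, none past 1 either way. Its arguments: {"type":"object","properties":{"plan":{"type":"string"}},"required":["plan"]}

```bash
mkdir -p pics
cat > h.py <<'E'
import numpy as np, cv2
from rig import ctrl
def save(n,img): cv2.imwrite('pics/'+n,cv2.cvtColor(img,cv2.COLOR_RGB2BGR))
def ray(name,u,v,cal=None):
    c=cal or ctrl.calibration(name);K=np.array(c["camera_matrix"]);T=np.array(c["camera_from_world"])
    x=(u-K[0,2])/K[0,0];y=(v-K[1,2])/K[1,1]
    if name=="wrist":
        r=np.hypot(x,y);s=np.sin(r)/r if r>1e-9 else 1;d=np.array([x*s,-y*s,-np.cos(r)])
    else: d=np.array([x,-y,-1.])
    R=T[:3,:3];return -R.T@T[:3,3],R.T@d
def onz(name,u,v,z,cal=None):
    o,d=ray(name,u,v,cal);return o+d*(z-o[2])/d[2]
def proj(name,p):
    c=ctrl.calibration(name);K=np.array(c["camera_matrix"]);T=np.array(c["camera_from_world"])
    q=T[:3,:3]@p+T[:3,3];q=np.array([q[0],-q[1],-q[2]])
    return K[:2,:2]@(q[:2]/q[2])+K[:2,2]
E
python3 - <<'E'
from h import *
s=ctrl.read_state();print(s)
for n in("scene","top"):
    save(n+"0.png",ctrl.capture(n));c=ctrl.calibration(n);print(n,c)
E
```

```text
{'time': 0.0, 'joints': array([ 1.19091386e+00,  8.79454938e-02,  1.37222761e+00, -1.75158873e-05,
        1.68359721e+00, -1.03050280e-01]), 'qvel': array([-6.17433035e-05,  9.81171800e-04,  1.66026675e-03, -1.02370393e-03,
       -1.80084483e-03,  6.56098035e-04]), 'tau': array([ 6.74273961e-04, -3.40183210e+01, -3.02429223e+01,  7.18142116e-02,
        3.29610589e-02, -1.79742765e-04]), 'position': array([0.1500873 , 0.52851916, 0.18552294]), 'tool_rot': array([[-9.61925443e-01,  2.73310840e-01, -7.91336914e-04],
       [ 2.73311907e-01,  9.61923326e-01, -2.02886385e-03],
       [ 2.06694954e-04, -2.16789756e-03, -9.99997629e-01]]), 'force': array([ 0.21918944, -1.09374249, -0.31055827]), 'wrist_torque': array([-0.00634076, -0.00856174,  0.02673125]), 'grip_width': 1.0019783096737453}
scene {'camera_matrix': array([[515.08674447,   0.        , 321.32648966],
       [  0.        , 515.08674447, 202.15621345],
       [  0.        ,   0.        ,   1.        ]]), 'camera_from_world': array([[ 0.39095782,  0.9203194 ,  0.01281334, -0.20980419],
       [-0.6335643 ,  0.25899194,  0.72905381,  0.21858939],
       [ 0.66764381, -0.29314736,  0.68433644, -1.54453639],
       [ 0.        ,  0.        ,  0.        ,  1.        ]])}
top {'camera_matrix': array([[470.57830263,   0.        , 322.78434668],
       [  0.        , 470.57830263, 205.76102021],
       [  0.        ,   0.        ,   1.        ]]), 'camera_from_world': array([[-0.01496677, -0.99987144,  0.00575338,  0.02236279],
       [ 0.98186165, -0.01360902,  0.18910974, -0.47781593],
       [-0.18900713,  0.00847938,  0.98193911, -1.31416084],
       [ 0.        ,  0.        ,  0.        ,  1.        ]])}
```

View pics/top0.png

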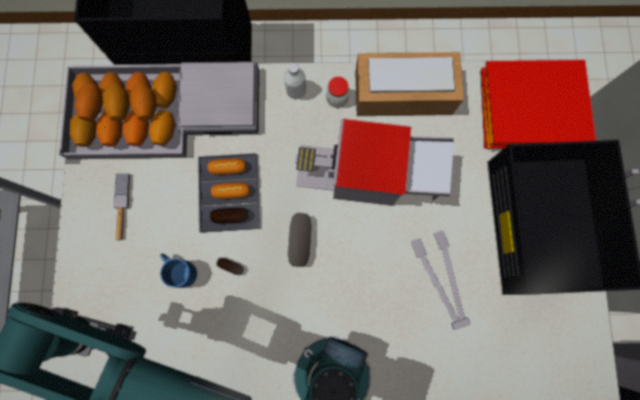

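View pics/scene0.png

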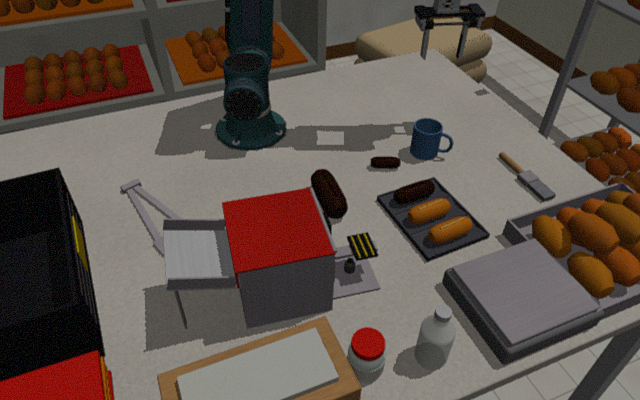

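The top view shows three dark rolls: a small one at (230,266), one in the pan at (229,215) and a large one at (300,240). The one in the pan fits, because it is middle-sized and lies in a groove. The bin's red lid is at (373,158), its chute to the right (432,165) and the pedal to the left (315,158).

Run:
```python
from h import *
im=ctrl.capture("top");save("crop1.png",cv2.resize(im[110:290,150:470],None,fx=2.5,fy=2.5,interpolation=cv2.INTER_CUBIC))
hsv=cv2.cvtColor(im,cv2.COLOR_RGB2HSV).astype(int);R,G,B=[im[...,i].astype(int) for i in range(3)]
def win(m,u0,u1,v0,v1):
    z=np.zeros(m.shape,np.uint8);z[v0:v1,u0:u1]=m[v0:v1,u0:u1];
    n,l,st,ce=cv2.connectedComponentsWithStats(z);k=1+np.argmax(st[1:,4]);return (l==k).astype(np.uint8)
def rect(n,m,z):
    c=max(cv2.findContours(m,0,2)[0],key=cv2.contourArea);r=cv2.minAreaRect(c);b=cv2.boxPoints(r)
    w=np.array([onz("top",*p,z) for p in b]);c=onz("top",*r[0],z)
    e=[w[1]-w[0],w[2]-w[1]];print(n,"px",np.round(r[0],1),"c",c.round(4),"sides",[(round(np.linalg.norm(q),3),round(np.degrees(np.arctan2(q[1],q[0])),1)) for q in e],m.sum());return w
print(im[215,229],im[215,250],im[165,432],im[266,230],im[240,300])
gold=(R>180)&(G<190)&(B<90)
rect("g1",win(gold,195,262,150,178),.035);rect("g2",win(gold,195,262,180,203),.035)
dark=(R-B>14)&(R<100)
rect("dk",win(dark,195,262,203,232),.035)
rect("small",win(dark,210,250,255,280),.02)
red=(R>150)&(G<60)&(B<60)
w=rect("lid",win(red,325,420,110,210),.185);print(w.round(3))
yel=(R>120)&(G>100)&(B<80)
rect("yel",win(cv2.morphologyEx(yel.astype(np.uint8),cv2.MORPH_CLOSE,np.ones((5,5))),290,330,140,180),.08)
# scene
s=ctrl.capture("scene");save("crop2.png",cv2.resize(s[130:340,130:500],None,fx=2.1,fy=2.1,interpolation=cv2.INTER_CUBIC))
```

```text
[43 21 11] [49 48 53] [185 190 200] [42 30 22] [75 69 64]
g1 px [223.4 165.5] c [0.6053 0.3073 0.035 ] sides [(np.float64(0.086), np.float64(-86.8)), (np.float64(0.02), np.float64(-175.2))] 115
g2 px [227.5 190. ] c [0.531  0.2936 0.035 ] sides [(np.float64(0.085), np.float64(-90.8)), (np.float64(0.018), np.float64(-179.0))] 122
dk px [228.4 215. ] c [0.4565 0.2893 0.035 ] sides [(np.float64(0.102), np.float64(-86.3)), (np.float64(0.038), np.float64(-174.8))] 409
small px [228.8 265.7] c [0.3115 0.2876 0.02  ] sides [(np.float64(0.023), np.float64(-22.0)), (np.float64(0.069), np.float64(-113.6))] 153
lid px [374.  156.4] c [ 0.5822 -0.1206  0.185 ] sides [(np.float64(0.183), np.float64(-7.7)), (np.float64(0.185), np.float64(-97.8))] 4480
[[ 0.505 -0.018  0.185]
 [ 0.686 -0.043  0.185]
 [ 0.661 -0.226  0.185]
 [ 0.481 -0.196  0.185]]
yel px [302.3 159.9] c [0.6061 0.0724 0.08  ] sides [(np.float64(0.005), np.float64(-21.4)), (np.float64(0.017), np.float64(-113.3))] 9
```

View pics/crop1.png

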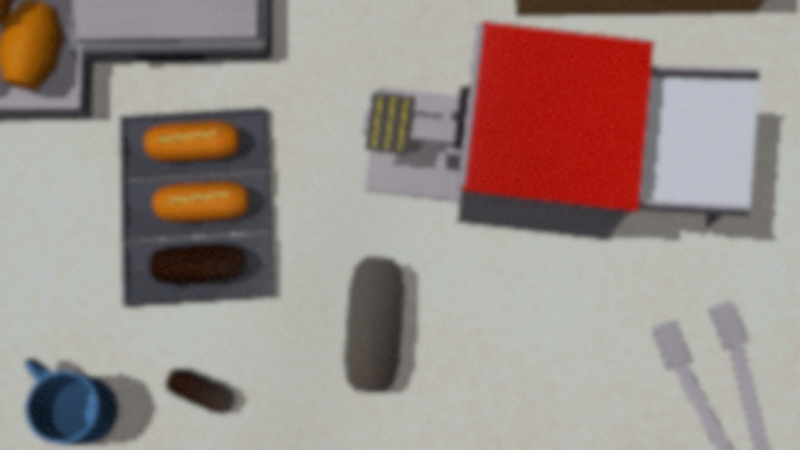

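View pics/crop2.png

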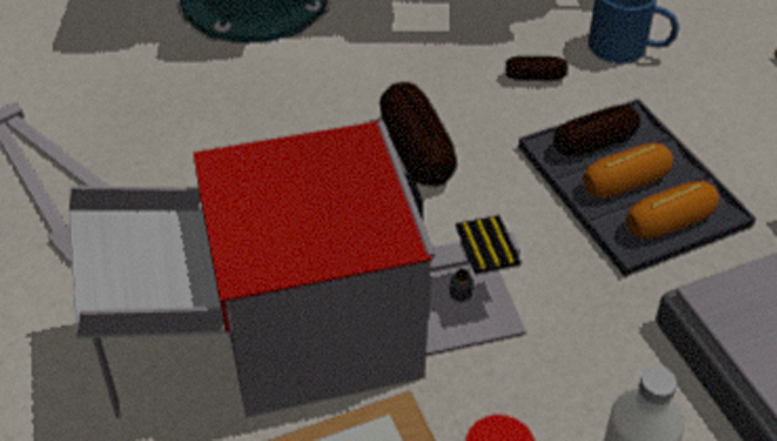

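In the enlarged crop the burnt roll lies in the lowest pan groove, crop (198,264), which is full-frame (229,215). It is clearly shorter than the grey-brown roll and longer than the small one. The bin yaw is about -7.8°, with its centre near (0.582,-0.121). I'll turn the tool and set the jaws to about 66 mm so they clear the neighbouring roll, while checking the pan and pad geometry.

Emit:
send_rows(plan="0 0 0 0 0 1 0.4;0 0 0 0 0 1 0.4;0 0 0 0 0 1 0.4;0 0 0 0 0 1 0.4;0 0 0 0 0 1 0.4;0 0 0 0 0 1 0.4;0 0 0 0 0 1 0.4;0 0 0 0 0 1 0.4;0 0 0 0 0 1 0.4;0 0 0 0 0 1 0.4;0 0 0 0 0 1 0.4;0 0 0 0 0 1 0.4")

```text
time: 1.4
position: [0.1502, 0.5289, 0.1864]
tool_rot: [[-0.09, 0.996, -0.0], [0.996, 0.09, -0.001], [-0.001, -0.0, -1.0]]
force: [-0.1, -0.5, -0.4]
grip_width: 0.702
```

```bash
cat >> h.py <<'E'
def go(p,yaw=None):
    "print remaining shift in tool axes (rows of 30 mm) and yaw turn (rows of .1 rad)"
    s=ctrl.read_state();R=s["tool_rot"];y=np.arctan2(R[1,1],R[0,1])
    print("t",round(s["time"],2),"pos",s["position"].round(4),"yaw",round(y,3),"z",R[:,2].round(3),"F",s["force"].round(2),"w",round(s["grip_width"],3),"j6",s["joints"][5].round(2))
    d=R.T@(np.array(p)-s["position"]);print("shift rows",(d/.03).round(2))
    if yaw is not None: print("rz rows",round(-(yaw-y)/.1,2), "shift rows after turn", end=" "); c,sn=np.cos(yaw),np.sin(yaw); q=np.array(p)-s["position"]; print((np.array([q@[sn,-c,0],q@[c,sn,0],-q[2]])/.03).round(2))
E
python3 - <<'E'
from h import *
def Z(n,u,v,z): print(n,onz("top",u,v,z).round(4))
cr=lambda a,b:(150+a/2.5,110+b/2.5)
for p in [(123,117),(268,110),(277,297),(127,305)]: Z("pan",*cr(*p),.016)
Z("pad",*cr(390,122),.08)
for p in [(655,72),(757,74),(750,212),(640,207)]: Z("rail",*cr(*p),.15)
sc=lambda a,b:(130+a/2.1,130+b/2.1)
print("pad scene",onz("scene",*sc(489,243),.08).round(4))
for p in [(196,154),(381,122),(430,258),(226,298)]: print("lid scene",onz("scene",*sc(*p),.185).round(4))
go([.455,.289,.187],0.05)
E
```

```text
pan [0.6389 0.3848 0.016 ]
pan [0.6454 0.2105 0.016 ]
pan [0.4177 0.1974 0.016 ]
pan [0.4108 0.3722 0.016 ]
pad [0.6093 0.0619 0.08  ]
rail [ 0.6415 -0.231   0.15  ]
rail [ 0.6378 -0.3429  0.15  ]
rail [ 0.4832 -0.3249  0.15  ]
rail [ 0.4903 -0.2072  0.15  ]
pad scene [0.6102 0.0641 0.08  ]
lid scene [ 0.4822 -0.1942  0.185 ]
lid scene [ 0.5065 -0.0123  0.185 ]
lid scene [ 0.6885 -0.0403  0.185 ]
lid scene [ 0.6637 -0.2174  0.185 ]
t 1.4 pos [0.1502 0.5289 0.1864] yaw 0.09 z [-0.    -0.001 -1.   ] F [-0.06 -0.47 -0.35] w 0.702 j6 1.1
shift rows [-8.88  9.4  -0.02]
rz rows 0.4 shift rows after turn [ 8.49  9.75 -0.02]
```

Emit:
send_rows(plan="0 0 0 0 0 0.35 0.4;-0.85 0.97 0 0 0 0 0.4;-0.85 0.97 0 0 0 0 0.4;-0.85 0.97 0 0 0 0 0.4;-0.85 0.97 0 0 0 0 0.4;-0.85 0.97 0 0 0 0 0.4;-0.85 0.97 0 0 0 0 0.4;-0.85 0.97 0 0 0 0 0.4;-0.85 0.97 0 0 0 0 0.4;-0.85 0.97 0 0 0 0 0.4;-0.85 0.97 0 0 0 0 0.4;0 0 0 0 0 0 0.4")

```text
time: 2.6
position: [0.4587, 0.2885, 0.1858]
tool_rot: [[-0.053, 0.999, 0.0], [0.999, 0.053, -0.002], [-0.002, 0.0, -1.0]]
force: [-0.0, 1.1, -0.1]
grip_width: 0.703
```

```bash
sed -i 's/q@\[sn,-c,0\]/q@[-sn,c,0]/' h.py
python3 - <<'E'
from h import *
cal=ctrl.calibration("wrist");im=ctrl.capture("wrist");save("w1.png",im)
go([.455,.288,.034],0.055)
hsv=cv2.cvtColor(im,cv2.COLOR_RGB2HSV)
for n,m in (("dark",(hsv[...,0]<16)&(hsv[...,1]>90)&(hsv[...,2]<110)),("gold",(hsv[...,0]<25)&(hsv[...,1]>150)&(hsv[...,2]>140))):
    m=cv2.morphologyEx(m.astype(np.uint8),cv2.MORPH_OPEN,np.ones((3,3)))
    for c in cv2.findContours(m,0,2)[0]:
        if cv2.contourArea(c)<300: continue
        r=cv2.minAreaRect(c);w=np.array([onz("wrist",*p,.035,cal) for p in cv2.boxPoints(r)])
        print(n,np.round(r[0]),"c",w.mean(0).round(4),[(round(np.linalg.norm(q),3),round(np.degrees(np.arctan2(q[1],q[0])),1)) for q in (w[1]-w[0],w[2]-w[1])])
E
```

```text
t 2.65 pos [0.457  0.2901 0.186 ] yaw 0.055 z [-0.001 -0.001 -1.   ] F [-0.45  0.34  0.27] w 0.698 j6 0.41
shift rows [-0.07 -0.06  5.07]
rz rows 0.0 shift rows after turn [-0.07 -0.07  5.07]
dark [264. 327.] c [0.3988 0.0826 0.035 ] [(np.float64(0.054), np.float64(82.2)), (np.float64(0.104), np.float64(1.1))]
dark [195. 177.] c [0.3141 0.2894 0.035 ] [(np.float64(0.077), np.float64(65.1)), (np.float64(0.029), np.float64(-19.5))]
dark [312. 182.] c [0.456  0.2895 0.035 ] [(np.float64(0.038), np.float64(3.0)), (np.float64(0.107), np.float64(-86.4))]
dark [552.  17.] c [0.8035 0.5622 0.035 ] [(np.float64(0.065), np.float64(61.4)), (np.float64(0.234), np.float64(-2.2))]
gold [374. 186.] c [0.5292 0.2881 0.035 ] [(np.float64(0.107), np.float64(92.0)), (np.float64(0.043), np.float64(1.9))]
gold [433. 181.] c [0.6032 0.2994 0.035 ] [(np.float64(0.109), np.float64(92.5)), (np.float64(0.044), np.float64(2.3))]
gold [597.  67.] c [0.8967 0.5076 0.035 ] [(np.float64(0.067), np.float64(49.5)), (np.float64(0.088), np.float64(-4.6))]
gold [529.  38.] c [0.7428 0.5103 0.035 ] [(np.float64(0.06), np.float64(61.2)), (np.float64(0.126), np.float64(-6.7))]
gold [585.  18.] c [0.8764 0.5881 0.035 ] [(np.float64(0.164), np.float64(22.0)), (np.float64(0.078), np.float64(-101.8))]
```

View pics/w1.png

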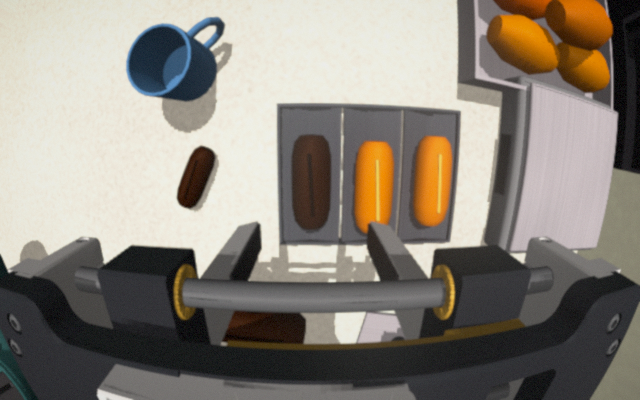

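The wrist view shows the burnt roll at (312,182), which is (0.456,0.2895), with a golden roll 73 mm beside it at (374,186). The tool is already above the burnt roll, so I'll go down and grip.

Emit:
send_rows(plan="0 -0.06 0.9 0 0 0 0.4;0 0 0.9 0 0 0 0.4;0 0 0.9 0 0 0 0.4;0 0 0.9 0 0 0 0.4;0 0 0.7 0 0 0 0.4;0 0 0.5 0 0 0 0.4;0 0 0.27 0 0 0 0.4;0 0 0 0 0 0 0.4;0 0 0 0 0 0 -1;0 0 0 0 0 0 -1;0 0 0 0 0 0 -1;0 0 0 0 0 0 -1")

```text
time: 3.85
position: [0.4546, 0.2918, 0.0354]
tool_rot: [[-0.059, 0.998, 0.001], [0.998, 0.059, 0.001], [0.001, 0.001, -1.0]]
force: [0.2, 0.6, -0.0]
grip_width: 0.395
```

Emit:
send_rows(plan="0 0 0 0 0 0 -1;0 0 0 0 0 0 -1;0 0 -0.3 0 0 0 -1;0 0 -0.7 0 0 0 -1;0 0 -1 0 0 0 -1;0 0 -1 0 0 0 -1;0 0 -1 0 0 0 -1;0 0 -1 0 0 0 -1;0 0 -1 0 0 0 -1;0 0 -1 0 0 0 -1;0 0 -0.7 0 0 0 -1;0 0 0 0 0 0 -1")

```text
time: 5.05
position: [0.4555, 0.2923, 0.2705]
tool_rot: [[-0.059, 0.998, 0.008], [0.998, 0.059, 0.004], [0.004, 0.008, -1.0]]
force: [0.5, -0.1, 0.4]
grip_width: 0.008
```

Run:
```python
from h import *
C=np.array([.585,-.117]);a=np.radians(-7.8);ux=np.array([np.cos(a),np.sin(a)]);uy=np.array([-np.sin(a),np.cos(a)])
p=C-.178*uy;print(p)
go([*p,.26],np.pi/2+a)
save("w2.png",ctrl.capture("wrist"))
```

```text
[ 0.56084263 -0.29335312]
t 5.05 pos [0.4555 0.2923 0.2705] yaw 0.059 z [ 0.008  0.004 -1.   ] F [ 0.51 -0.12  0.4 ] w 0.008 j6 0.41
shift rows [-19.7    2.35   0.3 ]
rz rows -13.76 shift rows after turn [ -6.13 -18.86   0.35]
```

The grip slipped off (opening 0.008), so I'll look at the pan again.

View pics/w2.png

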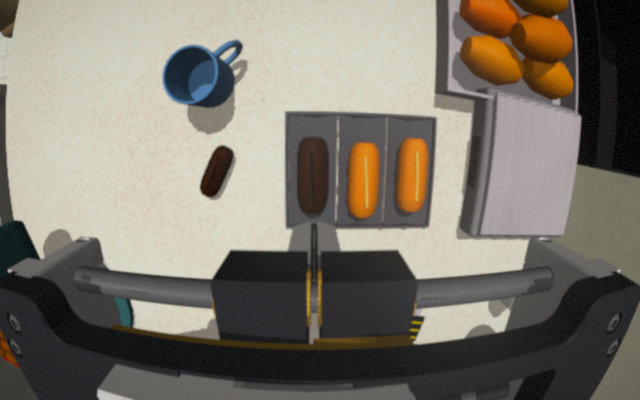

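```bash
cat >> h.py <<'E'
def rolls():
    s=ctrl.read_state();cal=ctrl.calibration("wrist");im=ctrl.capture("wrist");hsv=cv2.cvtColor(im,cv2.COLOR_RGB2HSV)
    for n,m in (("dark",(hsv[...,0]<16)&(hsv[...,1]>90)&(hsv[...,2]<110)),("gold",(hsv[...,0]<25)&(hsv[...,1]>150)&(hsv[...,2]>140))):
        m=cv2.morphologyEx(m.astype(np.uint8),cv2.MORPH_OPEN,np.ones((3,3)))
        for c in cv2.findContours(m,0,2)[0]:
            if cv2.contourArea(c)<200: continue
            r=cv2.minAreaRect(c);w=np.array([onz("wrist",*p,.033,cal) for p in cv2.boxPoints(r)])
            print(n,np.round(r[0]),"c",w.mean(0).round(4),[(round(np.linalg.norm(q),3),round(np.degrees(np.arctan2(q[1],q[0])),1)) for q in (w[1]-w[0],w[2]-w[1])])
    return im
E
python3 - <<'E'
from h import *
rolls();go([.455,.289,.034],.055)
E
```

```text
dark [216. 171.] c [0.3115 0.2883 0.033 ] [(np.float64(0.077), np.float64(66.1)), (np.float64(0.026), np.float64(-20.5))]
dark [314. 175.] c [0.4563 0.2885 0.033 ] [(np.float64(0.038), np.float64(3.4)), (np.float64(0.107), np.float64(-86.2))]
dark [512.  32.] c [0.7773 0.5557 0.033 ] [(np.float64(0.056), np.float64(63.0)), (np.float64(0.232), np.float64(-9.7))]
gold [365. 179.] c [0.5299 0.2865 0.033 ] [(np.float64(0.109), np.float64(92.4)), (np.float64(0.041), np.float64(2.3))]
gold [415. 175.] c [0.6047 0.2991 0.033 ] [(np.float64(0.108), np.float64(93.1)), (np.float64(0.041), np.float64(2.9))]
gold [563.  75.] c [0.8898 0.5066 0.033 ] [(np.float64(0.055), np.float64(56.6)), (np.float64(0.079), np.float64(-5.6))]
gold [499.  53.] c [0.739  0.5088 0.033 ] [(np.float64(0.052), np.float64(64.2)), (np.float64(0.115), np.float64(-9.4))]
gold [548.  31.] c [0.8575 0.5837 0.033 ] [(np.float64(0.06), np.float64(75.3)), (np.float64(0.147), np.float64(11.7))]
gold [496.  12.] c [0.7341 0.581  0.033 ] [(np.float64(0.102), np.float64(17.6)), (np.float64(0.05), np.float64(-94.6))]
t 5.15 pos [0.4541 0.2916 0.2657] yaw 0.059 z [ 0.001  0.    -1.   ] F [ 0.11 -0.14 -0.66] w 0.009 j6 0.41
shift rows [-0.09  0.02  7.72]
rz rows 0.04 shift rows after turn [-0.09  0.03  7.72]
```

The rolls have not moved. The pads sat too high, so I'll go deeper, to TCP z of about 0.027.

Emit:
send_rows(plan="-0.09 0.05 0.5 0 0 0 0.4;0 0 1 0 0 0 0.4;0 0 1 0 0 0 0.4;0 0 1 0 0 0 0.4;0 0 1 0 0 0 0.4;0 0 1 0 0 0 0.4;0 0 0.9 0 0 0 0.4;0 0 0.7 0 0 0 0.4;0 0 0.5 0 0 0 0.4;0 0 0.33 0 0 0 0.4;0 0 0 0 0 0 0.4;0 0 0 0 0 0 0.4")

```text
time: 6.35
position: [0.4561, 0.2892, 0.0282]
tool_rot: [[-0.059, 0.998, 0.001], [0.998, 0.059, 0.001], [0.0, 0.001, -1.0]]
force: [0.1, 0.6, -1.5]
grip_width: 0.7
```

Run:
```python
from h import *
go([.456,.289,.027],.055)
```

```text
t 6.35 pos [0.4561 0.2892 0.0282] yaw 0.059 z [ 0.001  0.001 -1.   ] F [ 0.08  0.6  -1.46] w 0.7 j6 0.4
shift rows [-0.01 -0.    0.04]
rz rows 0.04 shift rows after turn [-0.01 -0.    0.04]
```

Emit:
send_rows(plan="0 0 0.06 0 0 0 0.4;0 0 0 0 0 0 -1;0 0 0 0 0 0 -1;0 0 0 0 0 0 -1;0 0 0 0 0 0 -1;0 0 0 0 0 0 -1;0 0 0 0 0 0 -1;0 0 0 0 0 0 -1")

```text
time: 7.15
position: [0.4573, 0.2893, 0.0291]
tool_rot: [[-0.059, 0.998, 0.004], [0.998, 0.059, 0.001], [0.001, 0.004, -1.0]]
force: [-3.2, -2.9, 16.5]
grip_width: 0.266
```

Run:
```python
from h import *
s=ctrl.capture("scene");w=ctrl.capture("wrist");t=ctrl.capture("top")
a=cv2.resize(s[130:290,330:530],(600,480),interpolation=cv2.INTER_CUBIC)
save("s3.png",a)
go([.456,.289,.027],.055)
print(proj("scene",np.array([.4573,.2893,.018])),proj("scene",np.array([.456,.289,.03])))
```

```text
t 7.3 pos [0.4594 0.2902 0.0331] yaw 0.059 z [ 0.009  0.003 -1.   ] F [-3.11 -3.19 29.46] w 0.13 j6 0.4
shift rows [-0.03 -0.12  0.2 ]
rz rows 0.04 shift rows after turn [-0.03 -0.12  0.2 ]
[413.78750529 195.51603827] [414.06533706 191.72859837]
```

View pics/s3.png

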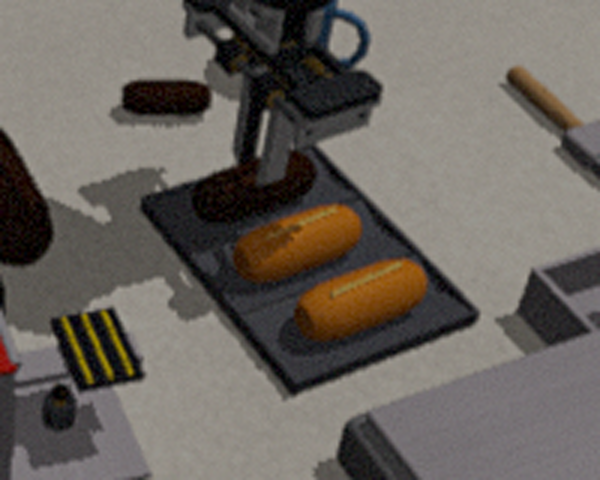

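Run:
```python
from h import *
s=ctrl.read_state();c=ctrl.calibration("wrist");K=np.array(c["camera_matrix"]);T=np.array(c["camera_from_world"])
def pw(p):
    q=T[:3,:3]@p+T[:3,3];q=np.array([q[0],-q[1],-q[2]]);n=q/np.linalg.norm(q);th=np.arccos(n[2]);h=np.hypot(*n[:2]);return (K[[0,1],[0,1]]*th*n[:2]/h+K[:2,2]).round(1)
for d in(-.03,-.01,.0,.011,.02):
  for y in (0,.033): print(d,y,pw(s["position"]+s["tool_rot"]@np.array([0,y,d])))
# triangulate dark roll from start images
import cv2
i=cv2.cvtColor(cv2.imread("pics/scene0.png"),4);hsv=cv2.cvtColor(i,cv2.COLOR_RGB2HSV)
R,G,B=[i[...,k].astype(int) for k in range(3)]
m=((R-B>8)&(R<90)).astype(np.uint8);m[:175]=0;m[208:]=0;m[:,:385]=0;m[:,440:]=0
n,l,st,ce=cv2.connectedComponentsWithStats(m);k=1+np.argmax(st[1:,4]);print(st[k],ce[k])
def tri(a,b):
    (o1,d1),(o2,d2)=a,b;A=np.c_[d1,-d2];t=np.linalg.lstsq(A,o2-o1,rcond=None)[0];p,q=o1+d1*t[0],o2+d2*t[1];return p.round(4),q.round(4)
print(tri(ray("scene",*ce[k]),ray("top",228.4,215.)))
for zz in(.02,.03,.05): print(zz,proj("scene",np.array([.456,.289,zz])).round(1),[proj("scene",np.array([.457+dx,.29,zz])).round(1) for dx in(.008,.02,.03)])
```

```text
-0.03 0 [315.1 241.7]
-0.03 0.033 [371.4 241.2]
-0.01 0 [315.  230.4]
-0.01 0.033 [365.9 230. ]
0.0 0 [314.9 225.5]
0.0 0.033 [363.6 225.2]
0.011 0 [314.8 220.6]
0.011 0.033 [361.2 220.4]
0.02 0 [314.8 216.9]
0.02 0.033 [359.4 216.7]
[395 180  39  24 489] [414.43149284 190.17177914]
(array([0.4564, 0.2889, 0.0357]), array([0.4565, 0.2891, 0.0357]))
0.02 [413.5 194.6] [array([415.7, 196.8]), array([418.1, 199.7]), array([420.2, 202.3])]
0.03 [414.1 191.7] [array([416.2, 193.8]), array([418.7, 196.8]), array([420.8, 199.3])]
0.05 [415.2 185.8] [array([417.3, 187.9]), array([419.8, 190.9]), array([421.9, 193.4])]
```

The force and the scene picture suggest the fingertips are higher on the roll than I assumed. In s3.png the near finger's tip is at crop (268,187), full-frame (419,192), which is about the roll's top. I'll open, rise and check the tip height.

Emit:
send_rows(plan="0 0 0 0 0 0 0.4;0 0 0 0 0 0 0.4;0 0 0 0 0 0 0.4;0 0 0 0 0 0 0.4;0 0 0 0 0 0 0.4;0 0 0 0 0 0 0.4;0 0 0 0 0 0 0.4;0 0 -0.8 0 0 0 0.4;0 0 -1 0 0 0 0.4;0 0 -1 0 0 0 0.4;0 0 -1 0 0 0 0.4;0 0 0 0 0 0 0.4")

```text
time: 8.5
position: [0.4583, 0.2901, 0.1446]
tool_rot: [[-0.059, 0.998, 0.008], [0.998, 0.059, 0.004], [0.003, 0.009, -1.0]]
force: [-0.1, 0.3, -0.1]
grip_width: 0.703
```

Run:
```python
from h import *
go([.456,.289,.027],.055);im=rolls()
s=ctrl.capture("scene");
a=cv2.resize(s[60:220,330:490],(480,480),interpolation=cv2.INTER_CUBIC);b=cv2.resize(im[130:330,200:440],(576,480),interpolation=cv2.INTER_CUBIC)
b=b[:,:320]if 0 else cv2.resize(b,(320,267));c=np.zeros((480,800,3),np.uint8);c[:,:480]=a;c[:267,480:]=b;save("s4.png",c)
s=ctrl.read_state()
for y in(-.033,-.045,.033,.045):
  for x in(-.008,.008): 
    p=s["position"]+s["tool_rot"]@np.array([x,y,.011]);q=proj("scene",p);print(x,y,"scene px",q.round(1),"crop",((q-[330,60])*3).round())
```

```text
t 8.5 pos [0.4583 0.2901 0.1446] yaw 0.059 z [ 0.008  0.004 -1.   ] F [-0.09  0.26 -0.11] w 0.703 j6 0.4
shift rows [-0.05 -0.11  3.92]
rz rows 0.04 shift rows after turn [-0.03 -0.08  3.92]
dark [235. 331.] c [0.3701 0.1062 0.033 ] [(np.float64(0.029), np.float64(7.7)), (np.float64(0.03), np.float64(-92.8))]
dark [181. 184.] c [0.3136 0.2892 0.033 ] [(np.float64(0.08), np.float64(62.9)), (np.float64(0.029), np.float64(-20.3))]
dark [310. 191.] c [0.4545 0.288  0.033 ] [(np.float64(0.109), np.float64(90.8)), (np.float64(0.04), np.float64(1.7))]
dark [573.  15.] c [0.8201 0.5655 0.033 ] [(np.float64(0.068), np.float64(59.0)), (np.float64(0.25), np.float64(0.6))]
gold [381. 193.] c [0.5298 0.2906 0.033 ] [(np.float64(0.101), np.float64(93.0)), (np.float64(0.043), np.float64(2.5))]
gold [446. 190.] c [0.605  0.2986 0.033 ] [(np.float64(0.109), np.float64(92.3)), (np.float64(0.045), np.float64(1.8))]
gold [616.  69.] c [0.9077 0.5106 0.033 ] [(np.float64(0.071), np.float64(45.2)), (np.float64(0.09), np.float64(-3.9))]
gold [549.  35.] c [0.75   0.5125 0.033 ] [(np.float64(0.061), np.float64(54.6)), (np.float64(0.128), np.float64(-11.2))]
gold [612.  18.] c [0.9175 0.603  0.033 ] [(np.float64(0.2), np.float64(23.6)), (np.float64(0.083), np.float64(-105.9))]
-0.008 -0.033 scene px [409.2 154.4] crop [237. 283.]
0.008 -0.033 scene px [414.6 152.7] crop [254. 278.]
-0.008 -0.045 scene px [406.4 151.7] crop [229. 275.]
0.008 -0.045 scene px [411.9 150. ] crop [246. 270.]
-0.008 0.033 scene px [424.7 170. ] crop [284. 330.]
0.008 0.033 scene px [430.3 168.2] crop [301. 324.]
-0.008 0.045 scene px [427.7 173. ] crop [293. 339.]
0.008 0.045 scene px [433.3 171.1] crop [310. 333.]
```

View pics/s4.png

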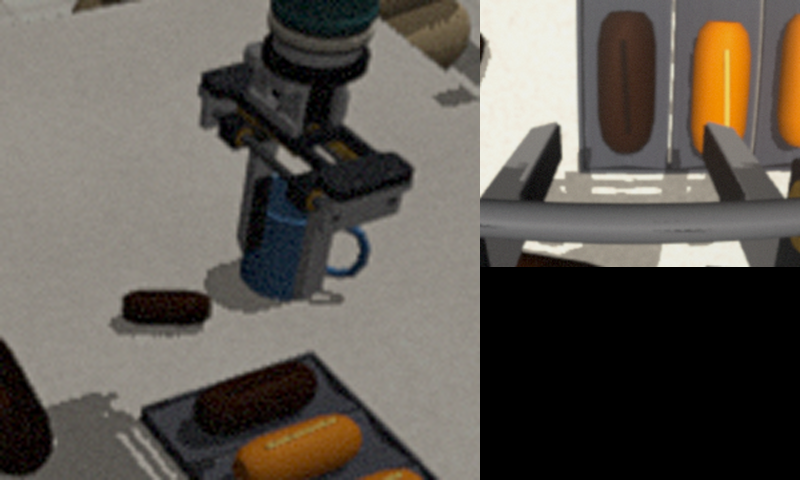

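Now it is consistent. Both cameras (wrist finger separation 113 px against 93 predicted, scene tip about 10 px high) and the contact chord put the real fingertips about 31 mm higher than the reported TCP implies, so real height ≈ reported z + 31 mm. I'll descend to a reported z of about 0, watching the force.

Emit:
send_rows(plan="0 0 0.5 0 0 0 0.4;0 0 0.9 0 0 0 0.4;0 0 0.9 0 0 0 0.4;0 0 0.8 0 0 0 0.4;0 0 0.6 0 0 0 0.4;0 0 0.3 0 0 0 0.4;0 0 0.2 0 0 0 0.4;0 0 0.2 0 0 0 0.4;0 0 0 0 0 0 0.4;0 0 0 0 0 0 0.4")

```text
time: 9.6
position: [0.4562, 0.2892, 0.0085]
tool_rot: [[-0.059, 0.998, 0.001], [0.998, 0.059, 0.001], [0.001, 0.001, -1.0]]
force: [0.6, -0.1, -0.5]
grip_width: 0.7
```

Run:
```python
from h import *
go([.456,.289,-.001],.055)
```

```text
t 9.6 pos [0.4562 0.2892 0.0085] yaw 0.059 z [ 0.001  0.001 -1.   ] F [ 0.6  -0.1  -0.53] w 0.7 j6 0.4
shift rows [-0.01 -0.01  0.32]
rz rows 0.04 shift rows after turn [-0.01 -0.01  0.32]
```

Emit:
send_rows(plan="0 0 0.15 0 0 0 0.4;0 0 0.15 0 0 0 0.4;0 0 0 0 0 0 0.4;0 0 0 0 0 0 0.4")

```text
time: 10.0
position: [0.4556, 0.2889, -0.0013]
tool_rot: [[-0.059, 0.998, -0.0], [0.998, 0.059, -0.0], [-0.0, -0.0, -1.0]]
force: [0.5, 0.2, -1.0]
grip_width: 0.703
```

Emit:
send_rows(plan="0 0 0 0 0 0 -1;0 0 0 0 0 0 -1;0 0 0 0 0 0 -1;0 0 0 0 0 0 -1;0 0 0 0 0 0 -1;0 0 0 0 0 0 -1")

```text
time: 10.6
position: [0.4557, 0.289, -0.001]
tool_rot: [[-0.059, 0.998, 0.0], [0.998, 0.059, 0.0], [0.0, 0.0, -1.0]]
force: [-1.0, 0.0, 0.7]
grip_width: 0.481
```

Gripped: the opening of 0.481 is 45 mm. Now I'll lift.

Emit:
send_rows(plan="0 0 -0.3 0 0 0 -1;0 0 -0.7 0 0 0 -1;0 0 -1 0 0 0 -1;0 0 -1 0 0 0 -1;0 0 -1 0 0 0 -1;0 0 -1 0 0 0 -1;0 0 -1 0 0 0 -1;0 0 -1 0 0 0 -1;0 0 -0.6 0 0 0 -1;0 0 0 0 0 -0.8 -1;0 0 0 0 0 -1 -1;0 0 0 0 0 -1 -1")

```text
time: 11.8
position: [0.4557, 0.289, 0.2276]
tool_rot: [[-0.336, 0.942, 0.001], [0.942, 0.336, 0.0], [0.0, 0.001, -1.0]]
force: [1.0, -0.4, -0.9]
grip_width: 0.485
```

Emit:
send_rows(plan="0 0 0 0 0 -1 -1;0 0 0 0 0 -1 -1;0 0 0 0 0 -1 -1;0 0 0 0 0 -1 -1;0 0 0 0 0 -1 -1;0 0 0 0 0 -1 -1;0 0 0 0 0 -1 -1;0 0 0 0 0 -1 -1;0 0 0 0 0 -1 -1;0 0 0 0 0 -1 -1;0 0 0 0 0 -0.9 -1;0 0 0 0 0 0 -1")

```text
time: 13.0
position: [0.4556, 0.2889, 0.2273]
tool_rot: [[-0.99, 0.142, 0.0], [0.142, 0.99, 0.0], [-0.0, 0.0, -1.0]]
force: [-0.4, 0.1, -1.3]
grip_width: 0.486
```

Run:
```python
from h import *
C=np.array([.585,-.117]);a=np.radians(-7.8);uy=np.array([-np.sin(a),np.cos(a)])
p=C-.178*uy;go([*p,.225],np.pi/2+a)
t=ctrl.capture("scene");save("s5.png",t[20:300,60:620])
```

```text
t 13.0 pos [0.4556 0.2889 0.2273] yaw 1.429 z [ 0.  0. -1.] F [-0.36  0.05 -1.28] w 0.486 j6 -0.97
shift rows [ -6.22 -18.72   0.07]
rz rows -0.06 shift rows after turn [ -6.11 -18.75   0.08]
```

View pics/s5.png

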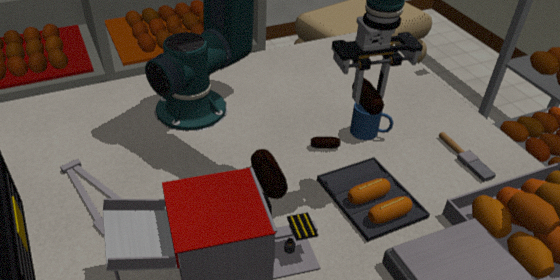

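The roll is held at (370,95) and the two golden rolls are still in the pan. Next I carry it high over to the chute.

Emit:
send_rows(plan="-0.15 -0.5 0 0 0 0 -1;-0.32 -0.98 0 0 0 0 -1;-0.32 -0.98 0 0 0 0 -1;-0.32 -0.98 0 0 0 0 -1;-0.32 -0.98 0 0 0 0 -1;-0.32 -0.98 0 0 0 0 -1;-0.32 -0.98 0 0 0 0 -1;-0.32 -0.98 0 0 0 0 -1;-0.32 -0.98 0 0 0 0 -1;-0.32 -0.98 0 0 0 0 -1;-0.32 -0.98 0 0 0 0 -1;-0.32 -0.98 0 0 0 0 -1")

```text
time: 14.25
position: [0.5164, -0.0639, 0.2271]
tool_rot: [[-0.99, 0.143, 0.0], [0.143, 0.99, -0.0], [-0.0, -0.0, -1.0]]
force: [0.3, -0.0, -1.4]
grip_width: 0.481
```

Emit:
send_rows(plan="-0.32 -0.98 0 0 0 0 -1;-0.32 -0.98 0 0 0 0 -1;-0.32 -0.98 0 0 0 0 -1;-0.32 -0.98 0 0 0 0 -1;-0.32 -0.98 0 0 0 0 -1;-0.32 -0.98 0 0 0 0 -1;-0.32 -0.98 0 0 0 0 -1;-0.16 -0.6 0 0 0 0 -1;0 0 0 0 0 0 -1;0 0 0 0 0 0 -1")

```text
time: 15.25
position: [0.5561, -0.2931, 0.2268]
tool_rot: [[-0.99, 0.142, -0.0], [0.142, 0.99, 0.001], [0.001, 0.001, -1.0]]
force: [-0.8, -0.1, -1.7]
grip_width: 0.484
```

Run:
```python
from h import *
C=np.array([.585,-.117]);a=np.radians(-7.8);uy=np.array([-np.sin(a),np.cos(a)])
p=C-.178*uy;go([*p,.225],np.pi/2+a)
t=ctrl.capture("top");s=ctrl.capture("scene")
c=np.zeros((520,800,3),np.uint8);c[:,:400]=cv2.resize(t[70:252,330:470],(400,520));c[:,400:]=cv2.resize(s[60:320,120:320],(400,520));save("s6.png",c)
```

```text
t 15.25 pos [ 0.5561 -0.2931  0.2268] yaw 1.428 z [-0.     0.001 -1.   ] F [-0.78 -0.14 -1.67] w 0.484 j6 -2.0
shift rows [-0.16  0.01  0.06]
rz rows -0.07 shift rows after turn [-0.16  0.01  0.06]
```

View pics/s6.png

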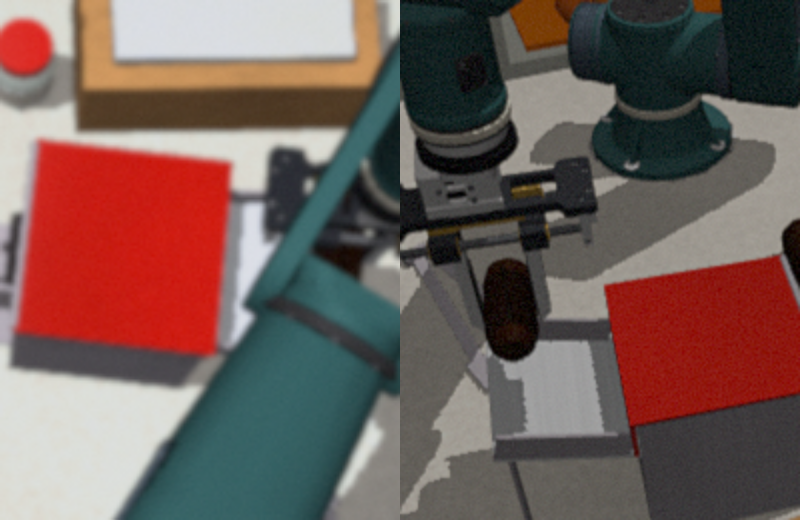

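Run:
```python
from h import *
for z in(.227,.258): print(proj("scene",np.array([.5561,-.2931,z])).round(1))
C=np.array([.585,-.117]);a=np.radians(-7.8);ux=np.array([np.cos(a),np.sin(a)]);uy=np.array([-np.sin(a),np.cos(a)])
for x in(-.074,.074):
    q=C+x*ux-.218*uy;q=proj("scene",np.array([*q,.141+.055*np.tan(.262)+.028]));print("rail top outer end",x,q.round(1),"crop",((q-[120,60])*2+[400,0]).round())
```

```text
[178.1 226.6]
[174.9 214.3]
rail top outer end -0.074 [158.8 220.9] crop [478. 322.]
rail top outer end 0.074 [162.3 279.3] crop [485. 439.]
```

The held roll's pixel (175.5,214) matches the predicted (174.9,214.3), which confirms the 31 mm offset. Now I lower it.

Emit:
send_rows(plan="-0.15 0 0.3 0 0 0 -1;0 0 0.7 0 0 0 -1;0 0 0.7 0 0 0 -1;0 0 0.5 0 0 0 -1;0 0 0.3 0 0 0 -1;0 0 0.2 0 0 0 -1;0 0 0.1 0 0 0 -1;0 0 0 0 0 0 -1;0 0 0 0 0 0 -1")

```text
time: 16.25
position: [0.5614, -0.2943, 0.1438]
tool_rot: [[-0.99, 0.141, 0.001], [0.141, 0.99, -0.001], [-0.002, -0.001, -1.0]]
force: [-0.3, 0.2, -0.6]
grip_width: 0.478
```

Run:
```python
from h import *
C=np.array([.585,-.117]);a=np.radians(-7.8);uy=np.array([-np.sin(a),np.cos(a)])
p=C-.178*uy;go([*p,.139],np.pi/2+a)
```

```text
t 16.25 pos [ 0.5614 -0.2943  0.1438] yaw 1.429 z [ 0.001 -0.001 -1.   ] F [-0.34  0.23 -0.58] w 0.478 j6 -2.0
shift rows [0.02 0.03 0.16]
rz rows -0.06 shift rows after turn [0.02 0.03 0.16]
```

Emit:
send_rows(plan="0 0 0.07 0 0 0 -1;0 0 0 0 0 0 -1;0 0 0 0 0 0 -1")

```text
time: 16.55
position: [0.561, -0.294, 0.1409]
tool_rot: [[-0.99, 0.141, 0.0], [0.141, 0.99, -0.0], [-0.0, -0.0, -1.0]]
force: [-0.1, 0.1, -1.2]
grip_width: 0.483
```

Emit:
send_rows(plan="0 0 0.06 0 0 0 -1;0 0 0 0 0 0 -1;0 0 0 0 0 0 -1")

```text
time: 16.85
position: [0.5612, -0.2941, 0.1395]
tool_rot: [[-0.99, 0.141, 0.001], [0.141, 0.99, -0.0], [-0.001, -0.0, -1.0]]
force: [0.5, 0.1, 2.7]
grip_width: 0.485
```

The roll touches the floor at the predicted height. I'll open a little, then lift straight up.

Emit:
send_rows(plan="0 0 -0.03 0 0 0 0.28;0 0 0 0 0 0 0.28;0 0 0 0 0 0 0.28;0 0 0 0 0 0 0.28;0 0 -0.15 0 0 0 0.28;0 0 -0.3 0 0 0 0.28;0 0 -0.5 0 0 0 0.28;0 0 -0.8 0 0 0 0.28;0 0 -1 0 0 0 0.28;0 0 -1 0 0 0 0.28;0 0 0 0 0 0 0.28;0 0 0 0 0 0 0.28")

```text
time: 18.05
position: [0.5615, -0.2943, 0.2543]
tool_rot: [[-0.99, 0.141, 0.003], [0.141, 0.99, -0.002], [-0.003, -0.001, -1.0]]
force: [-0.6, 0.8, -0.5]
grip_width: 0.639
```

Run:
```python
from h import *
s=ctrl.capture("scene");save("s7.png",cv2.resize(s[150:300,140:360],(660,450)))
C=np.array([.585,-.117]);a=np.radians(-7.8);uy=np.array([-np.sin(a),np.cos(a)])
q=proj("scene",np.array([*(C-.12*uy),.153]));print("expected",q,((q-[140,150])*3).round())
p=C+.18*uy;go([*p,.26],np.pi/2+a)
```

```text
expected [216.02337829 249.59895756] [228. 299.]
t 18.1 pos [ 0.5609 -0.2939  0.2523] yaw 1.429 z [ 0.  0. -1.] F [0.05 0.56 0.19] w 0.639 j6 -2.0
shift rows [ 0.07 11.95 -0.26]
rz rows -0.06 shift rows after turn [ 0.   11.95 -0.26]
```

View pics/s7.png

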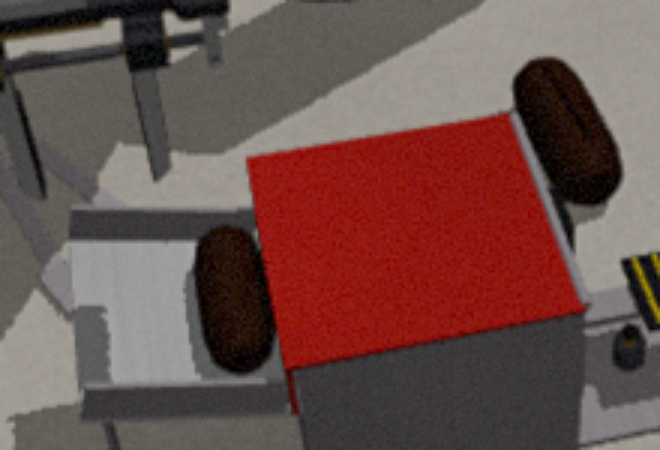

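The burnt roll rests against the skirt at crop (234,300), as predicted (228,299); the lid is shut. Next I pass high over to the pedal, turn the gripper 90° so its body stays clear of the bin, and shut the fingers.

Emit:
send_rows(plan="0 0.3 -0.3 0 0 0 0.28;0 0.98 0 0 0 0 0.28;0 0.98 0 0 0 0 0.28;0 0.98 0 0 0 0 0.28;0 0.98 0 0 0 0 0.28;0 0.98 0 0 0 0 0.28;0 0.98 0 0 0 0 -1;0 0.98 0 0 0 0 -1;0 0.98 0 0 0 0 -1;0 0.98 0 0 0 0 -1;0 0.98 0 0 0 0 -1;0 0.98 0 0 0 0 -1")

```text
time: 19.3
position: [0.6073, 0.037, 0.2603]
tool_rot: [[-0.99, 0.141, -0.002], [0.141, 0.99, 0.0], [0.003, 0.0, -1.0]]
force: [-0.7, -0.3, -0.0]
grip_width: 0.169
```

Emit:
send_rows(plan="0 0.87 0 0 0 0 -1;0 0 0 0 0 1 -1;0 0 0 0 0 1 -1;0 0 0 0 0 1 -1;0 0 0 0 0 1 -1;0 0 0 0 0 1 -1;0 0 0 0 0 1 -1;0 0 0 0 0 1 -1;0 0 0 0 0 1 -1;0 0 0 0 0 1 -1;0 0 0 0 0 1 -1;0 0 0 0 0 1 -1")

```text
time: 20.5
position: [0.6109, 0.0616, 0.2603]
tool_rot: [[-0.32, 0.948, -0.003], [0.948, 0.32, 0.0], [0.001, -0.002, -1.0]]
force: [-0.3, -0.8, -0.1]
grip_width: 0.004
```

Emit:
send_rows(plan="0 0 0 0 0 1 -1;0 0 0 0 0 1 -1;0 0 0 0 0 1 -1;0 0 0 0 0 1 -1;0 0 0 0 0 0.65 -1;0 0 0 0 0 0 -1")

```text
time: 21.1
position: [0.611, 0.0615, 0.2603]
tool_rot: [[0.135, 0.991, -0.002], [0.991, -0.135, 0.0], [-0.0, -0.002, -1.0]]
force: [0.2, -0.4, 0.6]
grip_width: 0.002
```

Run:
```python
from h import *
go([.6095,.062,.09],-.136)
cal=ctrl.calibration("wrist");im=ctrl.capture("wrist");save("w8.png",im)
R,G,B=[im[...,i].astype(int) for i in range(3)]
m=((R>110)&(G>95)&(B<90)&(abs(R-G)<50)).astype(np.uint8)
for c in cv2.findContours(m,0,2)[0]:
    if cv2.contourArea(c)>8: r=cv2.minAreaRect(c);print(np.round(r[0]),np.round(r[1]),onz("wrist",*r[0],.08,cal).round(4))
```

```text
t 21.1 pos [0.611  0.0615 0.2603] yaw -0.135 z [-0.002  0.    -1.   ] F [ 0.22 -0.44  0.57] w 0.002 j6 0.14
shift rows [ 0.01 -0.04  5.68]
rz rows 0.01 shift rows after turn [ 0.01 -0.05  5.68]
[319. 322.] [2. 7.] [ 0.5892 -0.1478  0.08  ]
[451. 323.] [16. 36.] [ 0.7961 -0.1941  0.08  ]
[320. 289.] [16.  3.] [ 0.5972 -0.0917  0.08  ]
[308. 292.] [ 3. 28.] [ 0.5813 -0.0945  0.08  ]
[508. 270.] [ 2. 16.] [ 0.8948 -0.1183  0.08  ]
[520. 267.] [4. 5.] [ 0.9196 -0.1195  0.08  ]
[312. 190.] [ 3. 51.] [0.6054 0.0481 0.08  ]
[311. 178.] [ 3. 52.] [0.6069 0.0633 0.08  ]
[311. 166.] [ 3. 52.] [0.6089 0.0781 0.08  ]
[232.  24.] [44.  3.] [0.5357 0.275  0.08  ]
[286.  13.] [28.  3.] [0.6051 0.2748 0.08  ]
```

The wrist view puts the pad centre at (0.607,0.063), so I'll descend to just above it.

Emit:
send_rows(plan="0.15 -0.1 0.5 0 0 0 -1;0 0 1 0 0 0 -1;0 0 1 0 0 0 -1;0 0 1 0 0 0 -1;0 0 1 0 0 0 -1;0 0 0.9 0 0 0 -1;0 0 0.5 0 0 0 -1;0 0 0.3 0 0 0 -1;0 0 0 0 0 0 -1;0 0 0 0 0 0 -1")

```text
time: 22.15
position: [0.6102, 0.0659, 0.0768]
tool_rot: [[0.135, 0.991, 0.002], [0.991, -0.135, 0.0], [0.0, 0.002, -1.0]]
force: [0.1, 0.5, 0.2]
grip_width: 0.006
```

Emit:
send_rows(plan="0 0 0.15 0 0 0 -1;0 0 0.15 0 0 0 -1;0 0 0.1 0 0 0 -1;0 0 0.1 0 0 0 -1;0 0 0.1 0 0 0 -1;0 0 0 0 0 0 -1")

```text
time: 22.75
position: [0.6095, 0.0661, 0.0587]
tool_rot: [[0.135, 0.991, 0.001], [0.991, -0.135, 0.001], [0.001, 0.001, -1.0]]
force: [-1.3, 1.3, 6.0]
grip_width: 0.005
```

Contact at 6 N. Now I'll press gently.

Emit:
send_rows(plan="0 0 0.1 0 0 0 -1;0 0 0.1 0 0 0 -1;0 0 0.1 0 0 0 -1;0 0 0.1 0 0 0 -1;0 0 0.1 0 0 0 -1;0 0 0 0 0 0 -1;0 0 0 0 0 0 -1")

```text
time: 23.45
position: [0.6096, 0.0662, 0.0446]
tool_rot: [[0.135, 0.991, 0.001], [0.991, -0.135, 0.001], [0.001, 0.001, -1.0]]
force: [-3.3, 0.8, 8.1]
grip_width: 0.006
```

Emit:
send_rows(plan="0 0 0.05 0 0 0 -1;0 0 0.05 0 0 0 -1;0 0 0 0 0 0 -1;0 0 0 0 0 0 -1")

```text
time: 23.85
position: [0.6096, 0.0659, 0.0417]
tool_rot: [[0.136, 0.991, 0.001], [0.991, -0.136, 0.0], [0.0, 0.001, -1.0]]
force: [-3.6, 0.3, 8.3]
grip_width: 0.006
```

Emit:
send_rows(plan="0 0 0.05 0 0 0 -1;0 0 0.05 0 0 0 -1;0 0 0 0 0 0 -1;0 0 0 0 0 0 -1")

```text
time: 24.25
position: [0.6095, 0.0656, 0.0387]
tool_rot: [[0.136, 0.991, 0.001], [0.991, -0.136, -0.0], [-0.0, 0.001, -1.0]]
force: [-3.9, -0.2, 7.9]
grip_width: 0.006
```

Emit:
send_rows(plan="0 0 0.05 0 0 0 -1;0 0 0.05 0 0 0 -1;0 0 0 0 0 0 -1;0 0 0 0 0 0 -1")

```text
time: 24.65
position: [0.6095, 0.0651, 0.0357]
tool_rot: [[0.136, 0.991, 0.001], [0.991, -0.136, -0.001], [-0.001, 0.001, -1.0]]
force: [-4.0, -1.6, 9.5]
grip_width: 0.003
```

Emit:
send_rows(plan="0 0 0.05 0 0 0 -1;0 0 0.05 0 0 0 -1;0 0 0 0 0 0 -1;0 0 0 0 0 0 -1")

```text
time: 25.05
position: [0.6098, 0.065, 0.0332]
tool_rot: [[0.136, 0.991, 0.002], [0.991, -0.136, -0.001], [-0.001, 0.002, -1.0]]
force: [-4.3, -1.0, 10.4]
grip_width: 0.005
```

Emit:
send_rows(plan="0 0 0.05 0 0 0 -1;0 0 0.04 0 0 0 -1;0 0 0 0 0 0 -1;0 0 0 0 0 0 -1")

```text
time: 25.45
position: [0.61, 0.0649, 0.0324]
tool_rot: [[0.136, 0.991, 0.003], [0.991, -0.136, -0.002], [-0.001, 0.003, -1.0]]
force: [-7.3, -2.0, 15.5]
grip_width: 0.004
```

The force climbs steeply at z≈0.0324 (15.5 N), so the stop is met. I hold there and check numerically that the roll has left the chute.

Emit:
send_rows(plan="0 0 0 0 0 0 -1;0 0 0 0 0 0 -1;0 0 0 0 0 0 -1")

```text
time: 25.75
position: [0.61, 0.0649, 0.0325]
tool_rot: [[0.136, 0.991, 0.003], [0.991, -0.136, -0.002], [-0.001, 0.003, -1.0]]
force: [-7.3, -1.9, 17.2]
grip_width: 0.009
```

Run:
```python
from h import *
def cnt(i):
    i=i[228:275,203:227].astype(int);return ((i.max(-1)<70)&(i[...,0]-i[...,2]>5)).sum()
a=cv2.cvtColor(cv2.resize(cv2.imread("pics/s7.png"),(220,150)),4);z=np.zeros((400,640,3),np.uint8)+255;z[150:300,140:360]=a
s=ctrl.capture("scene");save("s8.png",cv2.resize(s[90:310,120:440],(800,550)));print("dark px before",cnt(z),"now",cnt(s))
go([.6095,.065,.0324],-.136)
```

```text
dark px before 809 now 1
t 25.8 pos [0.61   0.0649 0.0325] yaw -0.136 z [ 0.003 -0.002 -1.   ] F [-6.09 -1.9  17.13] w 0.007 j6 0.15
shift rows [-0.   -0.02  0.  ]
rz rows -0.0 shift rows after turn [-0.   -0.02  0.  ]
```

View pics/s8.png

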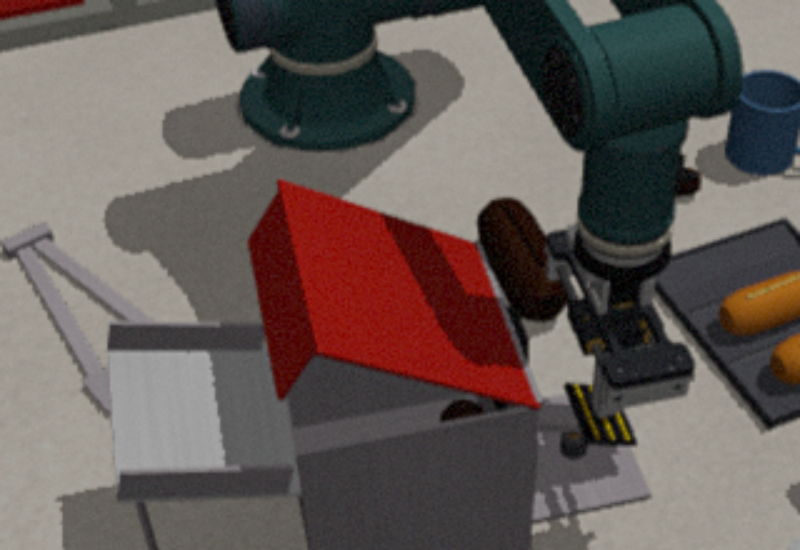

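The lid is open and the burnt roll is inside, a dark patch at (463,410); the chute is empty. After a short hold, I ease the pedal up at about 24 mm/s.

Emit:
send_rows(plan="0 0 0 0 0 0 -1;0 0 0 0 0 0 -1;0 0 -0.05 0 0 0 -1;0 0 -0.08 0 0 0 -1;0 0 -0.08 0 0 0 -1;0 0 -0.08 0 0 0 -1;0 0 -0.08 0 0 0 -1;0 0 -0.08 0 0 0 -1;0 0 -0.08 0 0 0 -1;0 0 -0.08 0 0 0 -1;0 0 -0.08 0 0 0 -1;0 0 -0.08 0 0 0 -1")

```text
time: 27.0
position: [0.61, 0.0668, 0.0533]
tool_rot: [[0.135, 0.991, 0.003], [0.991, -0.135, 0.002], [0.002, 0.002, -1.0]]
force: [-2.8, 2.8, 7.4]
grip_width: 0.008
```

Emit:
send_rows(plan="0 0 -0.06 0 0 0 -1;0 0 -0.06 0 0 0 -1;0 0 -0.06 0 0 0 -1;0 0 -0.06 0 0 0 -1;0 0 -0.06 0 0 0 -1;0 0 -0.06 0 0 0 -1;0 0 0 0 0 0 -1")

```text
time: 27.7
position: [0.6093, 0.0658, 0.0615]
tool_rot: [[0.136, 0.991, 0.0], [0.991, -0.136, 0.0], [0.0, 0.0, -1.0]]
force: [0.1, 0.5, 2.9]
grip_width: 0.007
```

Emit:
send_rows(plan="0 0 -0.06 0 0 0 -1;0 0 -0.06 0 0 0 -1;0 0 -0.1 0 0 0 -1;0 0 -0.3 0 0 0 -1;0 0 -0.8 0 0 0 -1;0 0 -1 0 0 0 -1;0 0 -1 0 0 0 -1;0 0 -1 0 0 0 -1;0 0 -1 0 0 0 -1;0 0 0 0 0 0 -1;0 0 0 0 0 0 -1;0 0 0 0 0 0 -1")

```text
time: 28.9
position: [0.6085, 0.0658, 0.2193]
tool_rot: [[0.136, 0.991, -0.003], [0.991, -0.136, 0.0], [-0.0, -0.003, -1.0]]
force: [-0.9, -0.9, 0.3]
grip_width: 0.009
```

Run:
```python
from h import *
a=cv2.cvtColor(cv2.imread("pics/scene0.png"),4)
s=ctrl.capture("scene");save("s9.png",s)
def edge(i):
    i=i.astype(int);m=((i[...,0]>110)&(i[...,1]<60)&(i[...,2]<60)).astype(np.uint8);m[:180]=0;m[310:]=0;m[:,:215]=0;m[:,345:]=0
    c=max(cv2.findContours(m,0,2)[0],key=cv2.contourArea);return cv2.boundingRect(c),cv2.contourArea(c)
print("lid",edge(a),edge(s))
def gold(i):
    h=cv2.cvtColor(i,cv2.COLOR_RGB2HSV);m=((h[...,0]<25)&(h[...,1]>140)&(h[...,2]>120)).astype(np.uint8);m[:185]=0;m[250:]=0;m[:,:400]=0;m[:,480:]=0
    n,l,st,ce=cv2.connectedComponentsWithStats(m);return [c.round(1) for c,q in zip(ce[1:],st[1:]) if q[4]>80]
print("gold",gold(a),gold(s));go([.61,.065,.2],-.136)
```

```text
lid ((222, 188, 113, 85), 6454.5) ((222, 201, 102, 72), 1441.5)
gold [array([430.4, 206.2]), array([451.8, 224.9])] [array([430.4, 207. ]), array([451.6, 225.8])]
t 28.95 pos [0.6084 0.0658 0.2189] yaw -0.136 z [-0.004  0.    -1.   ] F [-1.05  0.05  0.25] w 0.005 j6 0.15
shift rows [-0.02  0.06  0.63]
rz rows -0.0 shift rows after turn [-0.02  0.06  0.63]
```

The lid's left (222) and lower (273) edges match, but its red area is smaller, probably because of arm shadow. One look before handing in.

View pics/s9.png

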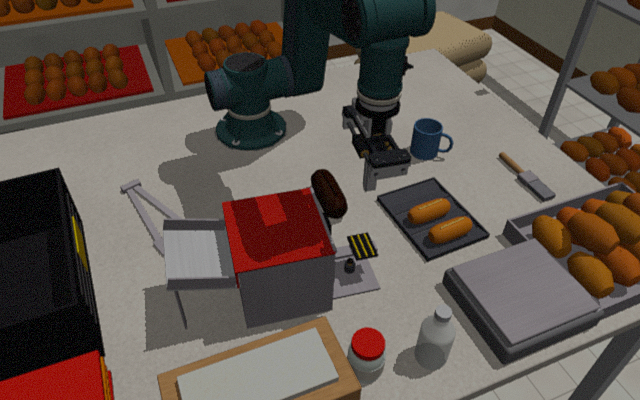

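The lid is shut: its corners at (222,205), (316,190), (333,245) and (238,265) are as at the start, and the arm only shadows it. The chute is empty, the pedal is up, the golden rolls are in place and the arm is clear.

```bash
python3 -c "
from rig import ctrl
print(ctrl.sign_off())"
```

```text
the job is handed in; nothing more can be done
None
```

The burnt roll is in the bin, the lid is shut, and I handed the job in at about 29 s; no verdict came back.

- **Roll:** I laid it crosswise on the chute. It rolled down and rested against the closed lid, within a few millimetres of the predicted spot.
- **Pedal:** I pressed it until the force climbed steeply, about 27 mm down. The reading there was about 17 N straight down, or 18–19 N in all, against the 22 N limit. I held it for over 0.5 s, saw the roll inside the bin, and eased it up at about 24 mm/s.
- **Last checks:** The lid's corners are back where they started, the pedal is up and the chute is empty. The golden rolls moved by about 1 pixel at most, and the arm is clear.

Some things failed or disagreed:
- **Missed grasps:** The first two closed on the top of the roll and slipped off, pressing with up to about 29 N. The real fingertips are about 31 mm higher than the reported tool position implies. I corrected for this, and the chute and pedal contacts then came at the expected heights.
- **Lid area check:** The lid's red area came out smaller than at the start. I put this down to the arm's shadow, which the picture showed on the lid.
- **Sideways force:** I also felt up to 7 N sideways while pressing the pedal, and did not find out why.
- **Picture budget:** I viewed 13 pictures, three over the budget of 10.

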